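# Dust the swivel mirror and hold it on the red-knobbed heater

### The job

Give the bench camera's mirror a puff of air by pressing the white nozzle cap of the green duster canister right down and letting it spring back up. Then take the orange post of the sprung mirror with the gripper's fingers, swing the mirror round until the red knob on the heater shows in the middle of the camera's view, and finish holding the mirror still at that angle, without letting go. Leave the beaker, the jar and the crucible where they stand.

Things in the scene. Friction and masses are not known exactly. Their poses are not given: they have to be found in the camera images.
- mirror (a joint): Angle of the swivel mirror about its stand's upright axis, rad; 0 is its rest, positive counter-clockwise from above, stops at +-1.25. A spring (0.3 N m per rad: 2 to 3 N at the post when in use) swings it back when let go. Orange post, stand axis and the thing seen in the middle of the view lie in one straight line seen from above.
- view (a point): Centre of the flat mirror (82 x 68 mm, black back), on the stand's axis, 140 mm above the bench, top edge 31 mm higher. The mirror leans at 45 degrees over a round black camera that looks straight up from a grey foot (130 mm across); shiny side down and outward, so the camera sees level, straight away from the post. x axis: middle of that view, turning with the mirror; z up.
- post_grip (a point): Point on the axis of the upright round orange post (14 mm across) that swings the mirror, 145 mm above the bench, 25 mm below the post's top, 100 mm from the stand's axis on the side opposite to the view; turns with the mirror. The post rises from a lever 12 mm wide whose top is 60 mm above the bench and is clear on all sides above that.
- heater_red_knob (a point): Centre of the red ball knob (40 mm across) on top of a fixed blue heater with steel lid (116 mm across, 105 mm high without knob); 140 mm above the bench, level with the mirror's centre. It is the marker to be seen in the mirror.
- heater_white_knob (a point): Centre of the white ball knob (40 mm across) on the other, otherwise equal fixed blue heater, 140 mm above the bench. Not the marker. Which heater stands on which side changes.
- cap_top (a point): Centre of the flat top of the white nozzle cap (32 mm across, 22 mm high) on the green duster canister (52 mm across) that is clamped fixed to the bench; 179 mm above the bench when up. A thin red nozzle, 30 mm long, points from the cap to the mirror.
- cap (a joint): Travel of the nozzle cap, m: 0 up, grows as it is pressed straight down, 0.008 fully down. Its spring needs about 1 N to start and 8 N fully down, and returns it.
- beaker: Bystander: loose open glass beaker, 68 mm across, 85 mm high; origin at the centre of its underside.
- jar: Bystander: loose amber jar with black lid, 48 mm across, 65 mm high; origin at the centre of its underside.
- crucible: Bystander: loose small white crucible, 42 mm across, 34 mm high; origin at the centre of its underside.
Things that resemble listed ones, but are neither listed nor needed, are in the scene too. What is shaped like the part that bears cap_top but yellow is not meant.

How it is judged (in metres and radians):
On the way, in this order (a step that is already met when the one before it is completed fails the run):
1. the nozzle cap is pressed down (6 mm or more of its 8 mm) (value of joint cap above 0.006 m), for 0.1 s.
2. the nozzle cap has sprung back up (value of joint cap below 0.002 m), for 0.1 s.
3. the fingers hold the mirror with the red knob in the middle of the view (y of heater_red_knob in the frame of view between -0.015 and 0.015 m and x of heater_red_knob in the frame of view above 0.05 m and contact force between the fingers and mirror above 0.5 N and velocity of joint mirror between -0.1 and 0.1 rad/s), for 0.5 s.
At the end, for the whole second after the job is handed in: The fingers are still in contact with the mirror's post (over 0.5 N) and keep the mirror still, with the middle of the reflected view passing within 15 mm sideways of the red knob's centre (on its ball); the nozzle cap is up; beaker, jar and crucible stand upright within 20 mm of where they started (all of step 3 and value of joint cap below 0.002 m and distance of each of beaker, jar, crucible from where it was at the start of the episode below 0.02 m and angle between each of beaker, jar, crucible's own z axis and vertical below 0.2 rad); the arm keeps its last pose, push and grip.
It fails at once if the beaker is shoved or tipped (distance of beaker from where it was at the start of the episode above 0.02 m or angle between beaker's own z axis and vertical above 0.3 rad).
It fails at once if the jar is shoved or tipped (distance of jar from where it was at the start of the episode above 0.02 m or angle between jar's own z axis and vertical above 0.3 rad).
It fails at once if the crucible is shoved or tipped (distance of crucible from where it was at the start of the episode above 0.02 m or angle between crucible's own z axis and vertical above 0.3 rad).
It also fails if it takes over 42 s, if anything falls off the work surface, if the arm or the gripper's body presses on something with over 40 N, if the wrist force passes 120 N, or if a joint passes its speed limit or range.

### The arm

A 6-joint arm with a two-finger parallel gripper is mounted at the origin on the work surface. World frame = base frame: x ahead of the robot, y to its left, z up, the work surface at z = 0. Lengths are in m, angles in degrees, forces in N, time in s.
With the tool pointing down it reaches from about 0.25 to 0.725 m from the base axis. Payload 9.7 kg.
Tool frame: the origin (TCP) lies midway between the tips of the shut fingers; the grasp point (between the pads) lies 19 mm behind it; y points along the fingers, x is the direction in which the jaws open and shut, and the axes are right-handed (so a half turn about y gives the same grasp; the last joint's range is limited). The gripper opens to 85 mm and grips with 20 to 120 N. Pads are 22 mm wide; open, the fingers measure 114 mm over their backs; the gripper's body (76 mm by 85 mm) begins 54 mm behind the grasp point. The pads swing forward as they close: fully open they stand 13 mm farther back than shut.
Start: joints at [71.219, 4.979, 10.078, 95.1, 0, 90], TCP at [0.177, 0.521, 0.231] pointing down, gripper open.
Joint ranges: [-179.16, 179.16], [-48.56, 103.87], [-65.8, 70.77], [-126.05, 130.52], [-82.76, 87.17], [-180, 180]. Speed limits (degrees/s): [127.2, 127.2, 147.25, 180, 180, 180].

### API

Orientations are given as [roll, pitch, yaw] about the fixed x, y, z axes, in that order (R = Rz(yaw) Ry(pitch) Rx(roll)).
In Python, from workcell import get_obs, camera, job_done gives the robot as it stands.
- The arm moves only by the tool play_rows, never from a script. Its argument "moves" is a list of rows, each a list of 3 entries, a list of its own where there are three numbers: the turn, a rotation vector about the tool's x, y, z in degrees, then the shift along the tool's x, y, z in m, then the opening in per cent of the stroke, from 0 (shut) to 100 (fully open). A call has exactly 5 rows; each row is the pose to reach, as a shift and turn from the pose commanded when the call began, along the tool's axes at that moment; what a row does not reach only later rows make up. A row lasts 1/10 s, in which the tool goes at most 50 mm and 8.59 degrees, less where a joint would pass 70% of its speed; a pose out of reach is approached as far as the arm can. A call with a gripper value outside its range is refused whole. The fingers move at their own pace and stop on an object; "grip_force" is the grip in N (left out, the last holds). Time passes only in rows, so rows that repeat a pose let the fingers close, or fill a call up. It gives the time, the measured TCP pose, the force and the opening at its end, in the units of the state.
- get_obs(): the state, without advancing time (a new reading comes with each control period).
- camera(name): name is "side" or "top" or "wrist"; returns a dict with "img" (480x640x3 uint8, red, green, blue), "fov_y" (degrees; the focal length in pixels is half the picture's height over the tangent of half this angle, whatever the lens; pixels are square), "cx", "cy" (the principal point, pixels), "k1" (the pictures are not rectified: a ray, as slopes to the right and down, at radius r is drawn at 1 + k1 r^2 times it, then the intrinsics apply), "world_from_camera" (4x4, takes a point from camera to world coordinates). Camera axes: x right, y up, looking along -z (the intrinsics and any distortion apply to the point x, -y, -z); pixel columns grow to the right and rows downward; lengths in m; the calibration is good to about 2 mm. A picture is of the moment at which its call begins. There is no depth.
- job_done(): hands the job in, once; it reports no verdict.
The state is a dict: "time": time; "q": joint angles; "qd": joint speeds; "joint_efforts": joint torques, N m; "ee_pos": TCP position; "tcp_rot": TCP orientation; "wrist_force": force on the tool from outside, world axes, zero at the start; "torque": the same for the moment, N m; "opening": finger opening in m.
Only numpy, scipy, OpenCV 4.12 (cv2) and the standard library are available. Lean on these libraries where they do the work, as an engineer would, in place of code of your own. Each camera call takes 0.05 s, during which the arm holds its last target.

## Working session

There is one attempt and no reset: what is moved stays moved. The work goes in short steps, Python scripts to look and compute and a tool call to move; the robot and the scene stay as the last step left them, time stands still between calls to the robot, and variables do not carry over. Pictures are saved under pics/ and viewed, and the job is handed in when it is done.

Besides the shell and the picture viewer there is one more tool, called after "Emit:" as name(argument=value, ...), one argument or row to a line, values as JSON. play_rows: Moves the arm, as the interface text tells. Its arguments: {"type":"object","properties":{"moves":{"type":"array"},"grip_force":{"type":"number"}},"required":["moves"]}

```bash
ls; mkdir -p pics
python3 - <<'E'
from workcell import get_obs, camera
import cv2,numpy as np,pickle
o=get_obs();print(o)
d={}
for n in ("side","top","wrist"):
    c=camera(n);d[n]=c
    cv2.imwrite(f"pics/{n}0.png",c["img"][:,:,::-1]);print(n,c["fov_y"],c["cx"],c["cy"],c["k1"],c["world_from_camera"])
pickle.dump(d,open("c0.pkl","wb"))
E
```

```text
pics
{'time': 0.0, 'q': array([ 7.12200660e+01,  5.01350370e+00,  1.00337866e+01,  9.50997677e+01,
       -4.58970005e-04,  9.00010162e+01]), 'qd': array([ 0.01912481, -0.07954902,  0.0091241 ,  0.01812609,  0.15968412,
        0.02551267]), 'joint_efforts': array([-1.69666869e-04, -5.20388567e+01,  4.64805114e+01,  1.63569627e-02,
        1.37831626e-05,  6.21069532e-06]), 'ee_pos': array([0.17699123, 0.52049868, 0.23055403]), 'tcp_rot': array([-9.00004604e+01,  7.94847802e-02,  7.12190498e+01]), 'wrist_force': array([-1.27352327e-04,  6.76912387e-01, -3.35014336e-02]), 'torque': array([ 0.02685564, -0.01096054,  0.06683413]), 'opening': 0.08530217748754802}
side 48.69927202919102 319.21300004076846 239.21516526320883 -0.095166570219887 [[ 0.71232871  0.42124524 -0.56137354 -0.14114012]
 [-0.7018017   0.4364967  -0.56297869 -0.61742783]
 [ 0.0078856   0.79499879  0.60655976  0.91755693]
 [ 0.          0.          0.          1.        ]]
top 49.273321689953 317.0177218836509 237.27590670199217 -0.08777132960351147 [[-0.00251928  0.99343709 -0.1143521   0.43304165]
 [-0.99988352 -0.00422388 -0.01466671  0.10058492]
 [-0.01505347  0.11430183  0.99333201  1.34771018]
 [ 0.          0.          0.          1.        ]]
wrist 59.33609395749746 325.58946236322134 238.90550549533538 -0.0023001456734895757 [[ 3.22447252e-01 -9.01868558e-01 -2.87508042e-01  1.03471453e-01]
 [ 9.46587118e-01  3.07462126e-01  9.71589895e-02  5.45473734e-01]
 [ 7.73196084e-04 -3.03480058e-01  9.52837476e-01  3.72574446e-01]
 [ 0.00000000e+00  0.00000000e+00  0.00000000e+00  1.00000000e+00]]
```

View pics/side0.png

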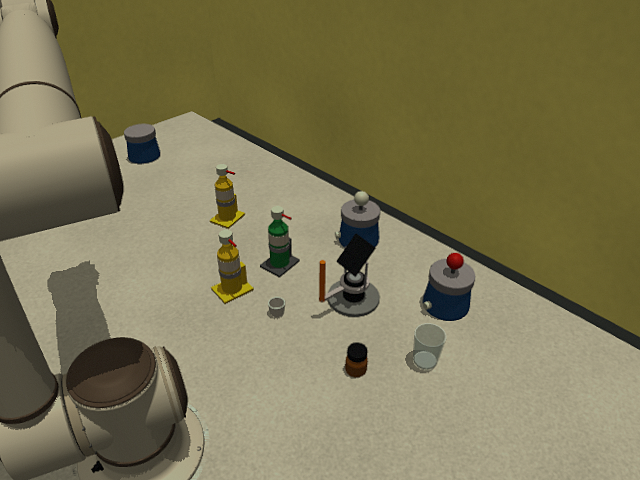

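View pics/top0.png

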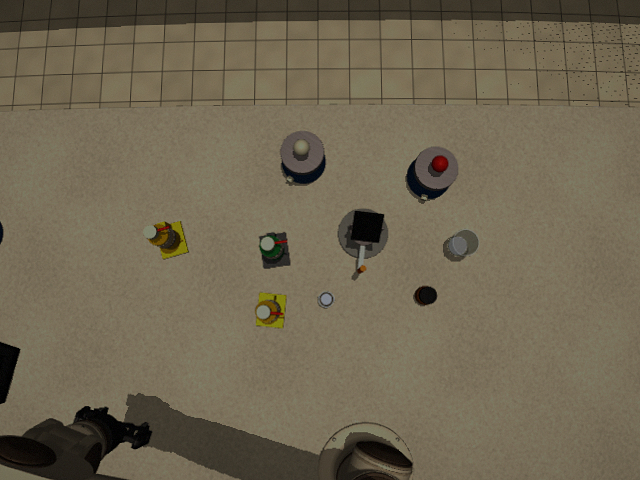

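View pics/wrist0.png

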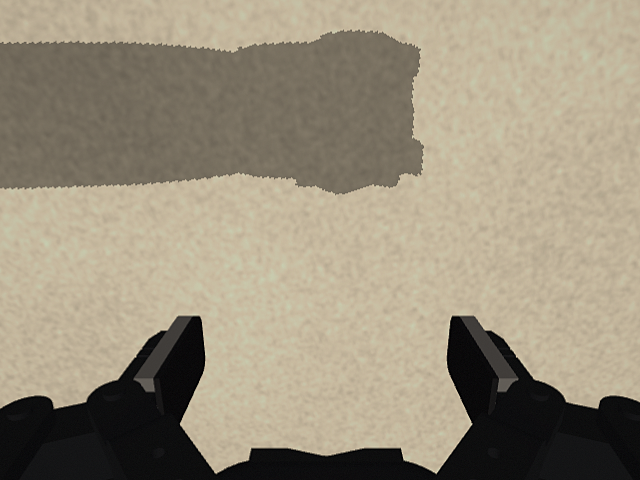

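```bash
cat > h.py <<'E'
import numpy as np,cv2,pickle
def ray(c,u,v):
    f=240/np.tan(np.radians(c["fov_y"]/2))
    K=np.array([[f,0,c["cx"]],[0,f,c["cy"]],[0,0,1.]])
    p=cv2.undistortPoints(np.array([[[u,v]]],float),K,np.array([c["k1"],0,0,0,0.]))[0,0]
    T=np.array(c["world_from_camera"]); d=T[:3,:3]@np.array([p[0],-p[1],-1.])
    return T[:3,3],d/np.linalg.norm(d)
def plane(c,u,v,z):
    o,d=ray(c,u,v); return o+d*(z-o[2])/d[2]
def tri(r1,r2):
    (o1,d1),(o2,d2)=r1,r2
    s=np.linalg.lstsq(np.stack([d1,-d2],1),o2-o1,rcond=None)[0]
    a=o1+s[0]*d1;b=o2+s[1]*d2
    return (a+b)/2,np.linalg.norm(a-b)
def proj(c,P):
    f=240/np.tan(np.radians(c["fov_y"]/2))
    T=np.array(c["world_from_camera"]);q=T[:3,:3].T@(np.array(P)-T[:3,3])
    x=q[0]/-q[2];y=-q[1]/-q[2];s=1+c["k1"]*(x*x+y*y)
    return np.array([c["cx"]+f*x*s,c["cy"]+f*y*s])
def blob(c,roi,fn):
    x0,y0,x1,y1=roi
    hsv=cv2.cvtColor(c["img"],cv2.COLOR_RGB2HSV)[y0:y1,x0:x1].astype(int)
    m=fn(hsv[...,0],hsv[...,1],hsv[...,2]).astype(np.uint8)
    n,l,s,ce=cv2.connectedComponentsWithStats(m)
    i=1+np.argmax(s[1:,4]); return ce[i]+[x0,y0], s[i,:5]+np.array([x0,y0,0,0,0]), (l==i)
E
python3 - <<'E'
from h import *
d=pickle.load(open("c0.pkl","rb"));S,T=d["side"],d["top"]
red=lambda h,s,v:((h<5)|(h>174))&(s>180)&(v>80)
a=blob(S,(430,240,480,285),red);b=blob(T,(420,145,460,185),red)
for q in(a,b):print(q[:2])
print("red",tri(ray(S,*a[0]),ray(T,*b[0])), [plane(c,*q[0],.14) for c,q in((S,a),(T,b))])
org=lambda h,s,v:(h>=5)&(h<18)&(s>170)&(v>60)
a=blob(S,(305,250,340,310),org);b=blob(T,(340,255,380,285),org)
for q in(a,b):print("post",q[:2])
wh=lambda h,s,v:(s<60)&(v>140)
a=blob(S,(265,200,292,222),wh);b=blob(T,(255,230,282,260),wh)
for q in(a,b):print("cap",q[:2])
print("cap",tri(ray(S,*a[0]),ray(T,*b[0])),plane(S,*a[0],.168),plane(T,*b[0],.175))
for n,c,x0,y0,x1,y1 in(("s",S,250,190,400,330),("t",T,240,200,400,320)):
    cv2.imwrite(f"pics/z{n}.png",cv2.resize(c["img"][y0:y1,x0:x1,::-1],None,fx=5,fy=5,interpolation=cv2.INTER_NEAREST) if n=="t" else cv2.resize(c["img"][y0:y1,x0:x1,::-1],None,fx=4,fy=4,interpolation=cv2.INTER_NEAREST))
E
```

```text
(array([455.20547945, 258.69863014]), array([448, 253,  15,  12, 146]))
(array([440.69924812, 162.08270677]), array([435, 156,  13,  13, 133]))
red (array([ 0.74783018, -0.17296979,  0.14615856]), np.float64(0.00213756631519962)) [array([ 0.75383856, -0.16886995,  0.14      ]), array([ 0.75021766, -0.17520432,  0.14      ])]
post (array([321.84895833, 279.57291667]), array([319, 260,   6,  41, 192]))
post (array([362.39285714, 268.17857143]), array([360, 266,   6,   6,  28]))Traceback (most recent call last):
  File "<stdin>", line 11, in <module>
  File "h.py", line 25, in blob
    i=1+np.argmax(s[1:,4]); return ce[i]+[x0,y0], s[i,:5]+np.array([x0,y0,0,0,0]), (l==i)
        ~~~~~~~~~^^^^^^^^^
    return _wrapfunc(a, 'argmax', axis=axis, out=out, **kwds)
    return bound(*args, **kwds)
ValueError: attempt to get argmax of an empty sequence
```

```bash
ls pics
```

```text
side0.png
top0.png
wrist0.png
```

Run:
```python
from h import *
d=pickle.load(open("c0.pkl","rb"));S,T=d["side"],d["top"]
red=lambda h,s,v:((h<7)|(h>172))&(s>120)&(v>25)
a=blob(S,(430,240,480,285),red);b=blob(T,(420,145,460,185),red)
for q in(a,b):print(q[:2])
print("red",tri(ray(S,*a[0]),ray(T,*b[0])), [plane(c,*q[0],.14) for c,q in((S,a),(T,b))])
for n,c,x0,y0,x1,y1,k in(("s",S,250,190,400,330,4),("t",T,240,200,400,320,5)):
    cv2.imwrite(f"pics/z{n}.png",cv2.resize(c["img"][y0:y1,x0:x1,::-1],None,fx=k,fy=k,interpolation=cv2.INTER_NEAREST))
hs=cv2.cvtColor(S["img"],cv2.COLOR_RGB2HSV)
print(hs[205:220:2,270:288:3].tolist())
```

```text
(array([454.46575342, 260.62100457]), array([447, 253,  16,  17, 219]))
(array([439.39726027, 163.42922374]), array([431, 156,  17,  16, 219]))
red (array([ 0.74677041, -0.17180237,  0.14007368]), np.float64(0.0004228266825802367)) [array([ 0.74664214, -0.17165107,  0.14      ]), array([ 0.74694165, -0.17198268,  0.14      ])]
[[[24, 54, 171], [25, 49, 173], [26, 50, 173], [26, 50, 173], [25, 51, 170], [25, 52, 171]], [[24, 52, 171], [38, 49, 182], [37, 49, 178], [37, 50, 180], [30, 46, 172], [25, 51, 171]], [[25, 50, 170], [36, 50, 179], [37, 49, 178], [36, 47, 179], [36, 48, 179], [25, 49, 171]], [[24, 54, 160], [38, 49, 181], [37, 50, 187], [37, 50, 180], [30, 45, 107], [26, 48, 174]], [[27, 48, 166], [24, 56, 68], [28, 58, 62], [28, 49, 63], [9, 122, 90], [31, 43, 177]], [[25, 52, 167], [28, 54, 76], [28, 51, 75], [30, 49, 73], [1, 250, 107], [3, 174, 158]], [[24, 52, 172], [25, 49, 67], [26, 50, 77], [26, 54, 76], [35, 45, 102], [15, 75, 105]], [[24, 50, 170], [28, 49, 135], [30, 58, 70], [55, 95, 70], [23, 51, 180], [26, 48, 170]]]
```

```bash
ls pics
```

```text
side0.png
top0.png
wrist0.png
zs.png
zt.png
```

View pics/zs.png

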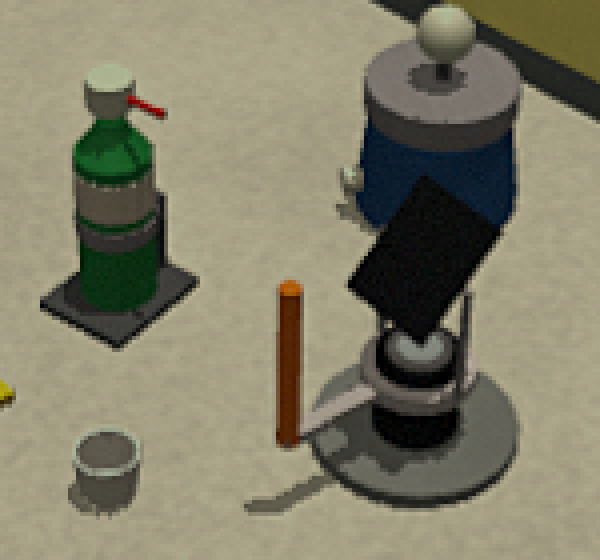

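View pics/zt.png

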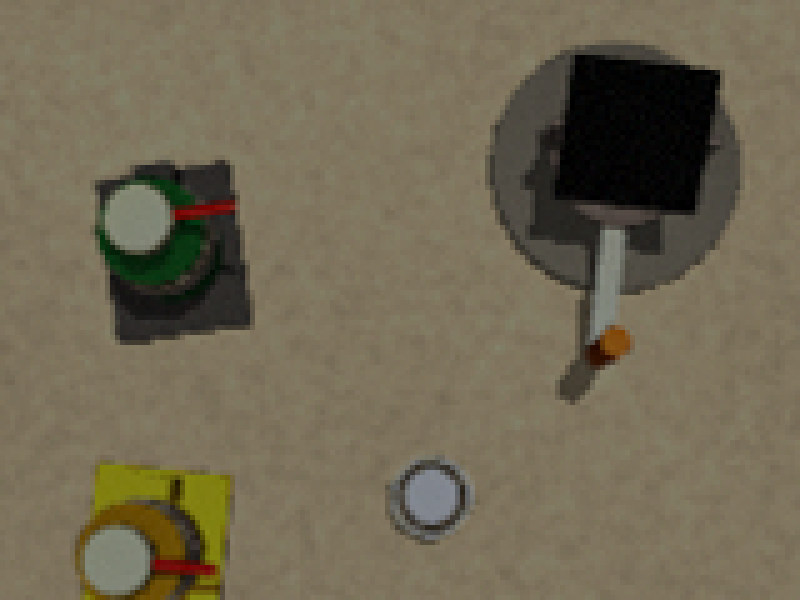

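Run:
```python
from h import *
d=pickle.load(open("c0.pkl","rb"));S,T=d["side"],d["top"]
ct,cs=(267.4,243.4),(277.0,209.3)
print("cap",tri(ray(S,*cs),ray(T,*ct)),plane(S,*cs,.179),plane(T,*ct,.179))
pt,ps=(363.2,268.2),(322.2,261.8)
print("post",tri(ray(S,*ps),ray(T,*pt)),plane(S,*ps,.17),plane(T,*pt,.17))
# foot rim fit: threshold grey vs bench
for (n,c,roi) in(("top",T,(325,195,400,270)),):
    print("foot ext",[plane(c,u,v,.01) for u,v in((337.7,233),(388.3,233),(363,208),(363,258.8))])
f=plane(T,363,233.5,.01);print("foot",f)
# side check
for z in(.0,.01): print(z,proj(S,[f[0],f[1],z]))
for P in ([f[0],f[1],0.14],): print("mirror c",proj(S,P),proj(T,P))
for nm,u,v,z in(("beaker",458,246,0.085),("jar",426,295,.065),("cruc",326,299.5,.034),("yellow",264,312.5,.179),("whiteknob",301,147,.14)):
    print(nm,plane(T,u,v,z))
```

```text
cap (array([0.55438134, 0.22969584, 0.17738865]), np.float64(7.186403269592206e-05)) [0.55289544 0.22782957 0.179     ] [0.55418633 0.22954059 0.179     ]
post (array([0.49832283, 0.01409053, 0.169368  ]), np.float64(0.00035088276653579724)) [0.49792769 0.0134556  0.17      ] [0.4981553  0.01425283 0.17      ]
foot ext [array([0.59789342, 0.06705423, 0.01      ]), array([ 0.59733978, -0.06324021,  0.01      ]), array([0.6628288 , 0.00108142, 0.01      ]), array([0.53107392, 0.00275141, 0.01      ])]
foot [0.59631784 0.00194898 0.01      ]
0.0 [352.68441112 298.79543363]
0.01 [352.87456623 295.87149914]
mirror c [355.49896652 255.16796275] [367.0307482  226.71509524]
beaker [ 0.55560614 -0.22337391  0.085     ]
jar [ 0.43774865 -0.14615952  0.065     ]
cruc [0.42787198 0.09795769 0.034     ]
yellow [0.3999104 0.2360289 0.179    ]
whiteknob [0.78832898 0.15596704 0.14      ]
```

```bash
cat >> h.py <<'E'
from scipy.spatial.transform import Rotation as Ro
def delta(P,yaw=None):
    from workcell import get_obs
    o=get_obs();R=Ro.from_euler('xyz',o["tcp_rot"],degrees=True)
    sh=R.inv().apply(np.array(P)-o["ee_pos"])
    tu=(R.inv()*Ro.from_euler('xyz',[-90,0,o["tcp_rot"][2] if yaw is None else yaw],degrees=True)).as_rotvec(degrees=True)
    print("t",o["time"],"pos",o["ee_pos"].round(4),"rot",o["tcp_rot"].round(2),"F",o["wrist_force"].round(2),"open",round(o["opening"],4))
    print("turn",tu.round(2),"shift",sh.round(4))
E
python3 -c "
from h import *
delta([.554,.229,.215])"
```

```text
t 0.15 pos [0.177  0.5206 0.2307] rot [-9.000e+01  6.000e-02  7.122e+01] F [-0.23 -0.55  0.37] open 0.0855
turn [-0.   -0.   -0.06] shift [-0.1546  0.0159 -0.4508]
```

Emit:
play_rows(
  moves=[
    [[0,0,0],[-0.016,-0.01,-0.047],0],
    [[0,0,0],[-0.032,-0.01,-0.094],0],
    [[0,0,0],[-0.048,-0.01,-0.14],0],
    [[0,0,0],[-0.064,-0.01,-0.187],0],
    [[0,0,0],[-0.08,-0.01,-0.234],0],
  ],
  grip_force=40,
)

```text
time: 0.65
ee_pos: [0.374, 0.3682, 0.2412]
tcp_rot: [-90.0, 0.0, 71.2]
wrist_force: [1.4, 0.7, -0.6]
opening: 0.0126
```

```bash
python3 -c "
from h import *
delta([.554,.229,.205])"
```

```text
t 0.65 pos [0.374  0.3682 0.2412] rot [-90.     0.    71.24] F [ 1.38  0.66 -0.64] open 0.0126
turn [-0. -0. -0.] shift [-0.0739  0.0362 -0.2152]
```

Emit:
play_rows(
  moves=[
    [[0,0,0],[-0.016,0.0,-0.046],0],
    [[0,0,0],[-0.032,0.0,-0.092],0],
    [[0,0,0],[-0.048,0.0,-0.138],0],
    [[0,0,0],[-0.062,0.0,-0.18],0],
    [[0,0,0],[-0.074,0.02,-0.215],0],
  ],
)

```text
time: 1.15
ee_pos: [0.555, 0.2288, 0.2231]
tcp_rot: [-90.2, -0.1, 71.2]
wrist_force: [0.0, 1.4, 1.3]
opening: 0.0001
```

Emit:
play_rows(
  moves=[
    [[0,0,0],[0,0.01,0],0],
    [[0,0,0],[0,0.01,0],0],
    [[0,0,0],[0,0.01,0],0],
    [[0,0,0],[0,0.01,0],0],
    [[0,0,0],[0,0.01,0],0],
  ],
)

```text
time: 1.65
ee_pos: [0.5522, 0.2312, 0.2124]
tcp_rot: [-90.1, -0.1, 71.3]
wrist_force: [-0.9, -0.2, -0.1]
opening: -0.0001
```

```bash
python3 -c "
from h import *
from workcell import camera
delta([.554,.229,.185])
for n in('side','top'):
    c=camera(n);im=c['img'][140:260,220:340,::-1] if n=='side' else c['img'][180:300,200:320,::-1]
    cv2.imwrite(f'pics/p1{n}.png',cv2.resize(im,None,fx=4,fy=4,interpolation=0))
"
```

```text
t 1.65 pos [0.5522 0.2312 0.2124] rot [-9.006e+01 -6.000e-02  7.130e+01] F [-0.88 -0.21 -0.11] open -0.0001
turn [ 0.06 -0.    0.06] shift [-0.0016  0.0274 -0.0024]
```

View pics/p1side.png

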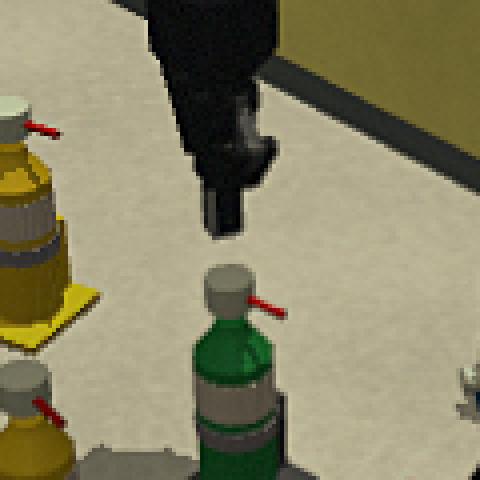

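The closed fingertips (zoomed pixel 222,235) hang right above the green canister's cap (229,270). Pressing down now.

Emit:
play_rows(
  moves=[
    [[0,0,0],[-0.0015,0.015,-0.0025],0],
    [[0,0,0],[-0.0015,0.03,-0.0025],0],
    [[0,0,0],[-0.0015,0.033,-0.0025],0],
    [[0,0,0],[-0.0015,0.036,-0.0025],0],
    [[0,0,0],[-0.0015,0.038,-0.0025],0],
  ],
)

```text
time: 2.25
ee_pos: [0.5543, 0.2283, 0.1743]
tcp_rot: [-90.0, -0.0, 71.2]
wrist_force: [-4.7, -0.2, 5.0]
opening: 0.0001
```

Emit:
play_rows(
  moves=[
    [[0,0,0],[0,0.001,0],0],
    [[0,0,0],[0,0.002,0],0],
    [[0,0,0],[0,0.002,0],0],
    [[0,0,0],[0,0.002,0],0],
    [[0,0,0],[0,0.002,0],0],
  ],
)

```text
time: 2.75
ee_pos: [0.5543, 0.2283, 0.1726]
tcp_rot: [-90.0, -0.0, 71.2]
wrist_force: [-4.1, -0.4, 6.7]
opening: -0.0001
```

Emit:
play_rows(
  moves=[
    [[0,0,0],[0,0.001,0],0],
    [[0,0,0],[0,0.002,0],0],
    [[0,0,0],[0,0.002,0],0],
    [[0,0,0],[0,0.002,0],0],
    [[0,0,0],[0,0.002,0],0],
  ],
)

```text
time: 3.25
ee_pos: [0.5544, 0.2283, 0.171]
tcp_rot: [-90.1, -0.1, 71.2]
wrist_force: [-5.0, -0.3, 9.3]
opening: 0.0001
```

```bash
python3 -c "
from h import *
delta([.554,.229,.170])
"
```

```text
t 3.25 pos [0.5544 0.2283 0.171 ] rot [-9.005e+01 -7.000e-02  7.123e+01] F [-5.03 -0.26  9.3 ] open 0.0001
turn [ 0.05 -0.    0.07] shift [0.0005 0.001  0.0006]
```

Emit:
play_rows(
  moves=[
    [[0,0,0],[0,0.001,0],0],
    [[0,0,0],[0,0.001,0],0],
    [[0,0,0],[0,0.001,0],0],
    [[0,0,0],[0,0.001,0],0],
    [[0,0,0],[0,0.001,0],0],
  ],
)

```text
time: 3.75
ee_pos: [0.5545, 0.2283, 0.1709]
tcp_rot: [-90.1, -0.1, 71.2]
wrist_force: [-6.2, -1.9, 13.7]
opening: -0.0
```

Emit:
play_rows(
  moves=[
    [[0,0,0],[0,-0.01,0],0],
    [[0,0,0],[0,-0.03,0],0],
    [[0,0,0],[0,-0.05,0],0],
    [[0,0,0],[0,-0.06,0],0],
    [[0,0,0],[0,-0.06,0],0],
  ],
)

```text
time: 4.25
ee_pos: [0.5551, 0.2284, 0.2298]
tcp_rot: [-90.1, -0.1, 71.2]
wrist_force: [0.5, 0.6, -0.6]
opening: -0.0001
```

```bash
python3 -c "
from h import *
from workcell import camera
delta([.4982,.0138,.225],75)
d={}
for n in('side','top'):
    c=camera(n);d[n]=c;im=c['img'][140:340,220:400,::-1] if n=='side' else c['img'][180:300,240:400,::-1]
    cv2.imwrite(f'pics/p2{n}.png',cv2.resize(im,None,fx=3,fy=3,interpolation=0))
pickle.dump(d,open('c2.pkl','wb'))
"
```

```text
t 4.25 pos [0.5551 0.2284 0.2298] rot [-90.12  -0.1   71.22] F [ 0.46  0.62 -0.63] open -0.0001
turn [ 0.12 -3.78  0.1 ] shift [-0.2215  0.0045 -0.0152]
```

View pics/p2side.png

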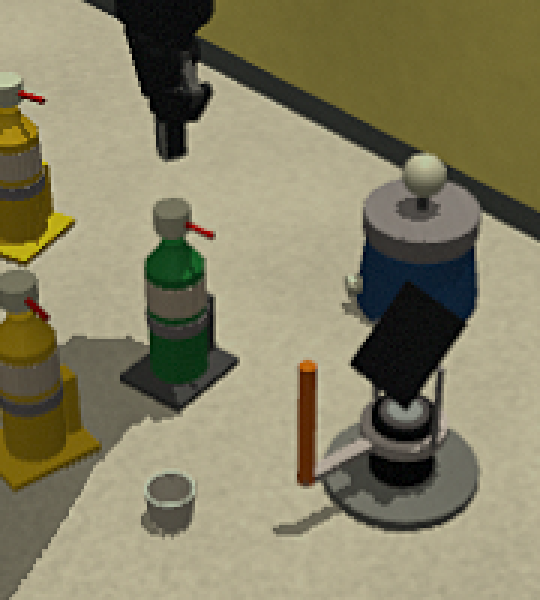

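The cap hit its hard stop (force rose from 9 to 14 N with no further travel), and the picture shows it back up at zoomed pixel (172,217). Next, over the post (308,365).

Emit:
play_rows(
  moves=[
    [[0,-0.8,0],[-0.045,0.0,-0.003],0],
    [[0,-1.6,0],[-0.09,0.0,-0.006],100],
    [[0,-2.4,0],[-0.135,0.0,-0.009],100],
    [[0,-3.2,0],[-0.18,0.0,-0.012],100],
    [[0,-3.8,0],[-0.2215,0.0,-0.015],100],
  ],
)

```text
time: 4.85
ee_pos: [0.4962, 0.0119, 0.227]
tcp_rot: [-89.9, 0.0, 75.1]
wrist_force: [0.8, -0.0, 0.8]
opening: 0.0582
```

Emit:
play_rows(
  moves=[
    [[0,0,0],[0,0,0],100],
    [[0,0,0],[0,0,0],100],
    [[0,0,0],[0,0,0],100],
    [[0,0,0],[0,0,0],100],
    [[0,0,0],[0,0,0],100],
  ],
)

```text
time: 5.35
ee_pos: [0.4975, 0.0145, 0.2279]
tcp_rot: [-90.0, 0.0, 75.1]
wrist_force: [0.3, -0.2, -0.3]
opening: 0.0853
```

```bash
python3 -c "
from h import *
from workcell import camera
delta([.4982,.0138,.126],75)
c=camera('wrist');print(proj(c,[.4982,.0138,.17]))
cv2.imwrite('pics/p3w.png',c['img'][:,:,::-1])
"
```

```text
t 5.35 pos [0.4975 0.0145 0.2279] rot [-8.997e+01  1.000e-02  7.510e+01] F [ 0.27 -0.24 -0.27] open 0.0853
turn [-0.03  0.1  -0.01] shift [-0.0005  0.1019 -0.0009]
[324.39854757 266.77120553]
```

View pics/p3w.png

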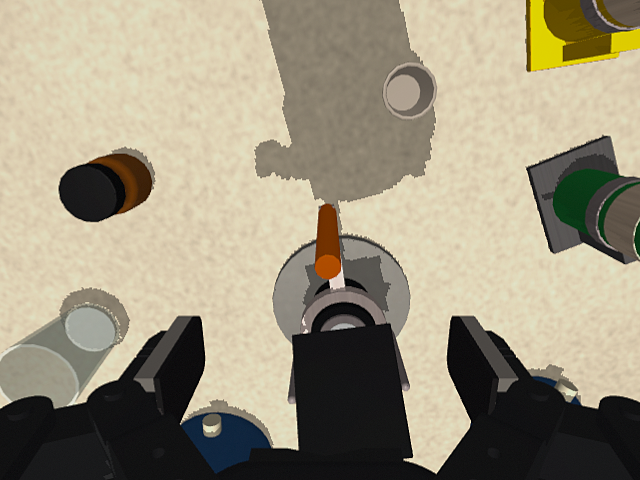

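The post top shows at (327,267), against a predicted (324,267), so the aim is good to about 1 mm. Descending.

Emit:
play_rows(
  moves=[
    [[0,0,0],[0,0.025,0],100],
    [[0,0,0],[0,0.05,0],100],
    [[0,0,0],[0,0.075,0],100],
    [[0,0,0],[0,0.095,0],100],
    [[0,0,0],[0,0.101,0],100],
  ],
)

```text
time: 5.9
ee_pos: [0.4964, 0.014, 0.1251]
tcp_rot: [-89.8, 0.1, 75.1]
wrist_force: [-0.2, -0.3, -0.1]
opening: 0.0854
```

Emit:
play_rows(
  moves=[
    [[0,0,0],[0,0,0],60],
    [[0,0,0],[0,0,0],30],
    [[0,0,0],[0,0,0],12],
    [[0,0,0],[0,0,0],0],
    [[0,0,0],[0,0,0],0],
  ],
)

```text
time: 6.4
ee_pos: [0.4976, 0.0136, 0.1279]
tcp_rot: [-90.0, -0.0, 75.0]
wrist_force: [-2.8, 0.3, 9.2]
opening: 0.0131
```

Emit:
play_rows(
  moves=[
    [[0,0,0],[0,0,0],0],
    [[0,0,0],[0,0,0],0],
    [[0,0,0],[0,0,0],0],
    [[0,0,0],[0,0,0],0],
    [[0,0,0],[0,0,0],0],
  ],
)

```text
time: 6.9
ee_pos: [0.4977, 0.0136, 0.1279]
tcp_rot: [-90.1, -0.0, 75.0]
wrist_force: [-0.6, 0.8, 5.5]
opening: 0.0128
```

```bash
python3 -c "
from h import *
from workcell import camera
delta([.4982,.0138,.126],75)
for n in('side',):
    c=camera(n);im=c['img'][140:340,220:400,::-1]
    cv2.imwrite(f'pics/p4{n}.png',cv2.resize(im,None,fx=3,fy=3,interpolation=0))
"
```

```text
t 6.9 pos [0.4977 0.0136 0.1279] rot [-9.006e+01 -2.000e-02  7.502e+01] F [-0.62  0.78  5.45] open 0.0128
turn [0.06 0.02 0.02] shift [ 0.0003  0.0019 -0.0005]
```

View pics/p4side.png

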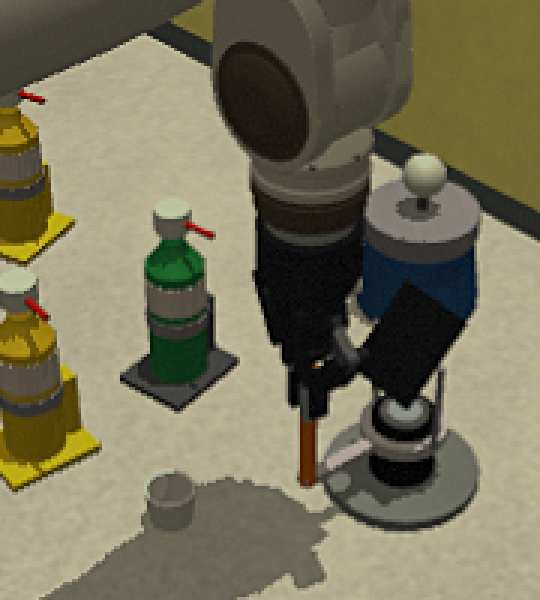

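```bash
cat > sw.py <<'E'
from h import *
from workcell import get_obs
import sys
A=np.array([.597,.002]);N=np.array([.747,-.172])
th0,th1,y1=map(float,sys.argv[1:4])
o=get_obs();R=Ro.from_euler('xyz',o["tcp_rot"],degrees=True);p=o["ee_pos"];r=np.linalg.norm(p[:2]-A)
print(r,np.degrees(np.arctan2(*(A-p[:2])[::-1])),"goal",np.degrees(np.arctan2(*(N-A)[::-1])))
for k in range(1,6):
    t=np.radians(th0+(th1-th0)*k/5)
    P=np.array([*(A-r*np.array([np.cos(t),np.sin(t)])),p[2]])
    print([0,round(-(y1-o["tcp_rot"][2])*k/5,1),0],R.inv().apply(P-p).round(4))
E
python3 sw.py -6.7 -28 58
```

```text
0.10001714595907085 -6.658321713089388 goal -49.236394799058836
[0, np.float64(3.4), 0] [0.0075 0.     0.0008]
[0, np.float64(6.8), 0] [0.0149 0.     0.0011]
[0, np.float64(10.2), 0] [0.0223 0.     0.0007]
[0, np.float64(13.6), 0] [ 0.0297  0.     -0.0001]
[0, np.float64(17.0), 0] [ 0.037   0.     -0.0015]
```

Emit:
play_rows(
  moves=[
    [[0,3.4,0],[0.0075,0,0.0008],0],
    [[0,6.8,0],[0.015,0,0.0011],0],
    [[0,10.2,0],[0.0223,0,0.0007],0],
    [[0,13.6,0],[0.0297,0,-0.0001],0],
    [[0,17,0],[0.037,0,-0.0015],0],
  ],
)

```text
time: 7.45
ee_pos: [0.5079, 0.0489, 0.1279]
tcp_rot: [-90.0, 0.0, 57.8]
wrist_force: [-4.7, -2.4, 7.9]
opening: 0.0128
```

```bash
python3 sw.py -28 -49.2 41; python3 -c "
from h import *
delta([0.531,.0777,.126])"
```

```text
0.10069169601772164 -27.784617355210308 goal -49.236394799058836
[0, np.float64(3.4), 0] [ 0.0078 -0.      0.0003]
[0, np.float64(6.7), 0] [ 0.0153 -0.      0.    ]
[0, np.float64(10.1), 0] [ 0.0227 -0.     -0.0008]
[0, np.float64(13.5), 0] [ 0.03   -0.     -0.0022]
[0, np.float64(16.8), 0] [ 0.0372 -0.     -0.0041]
t 7.45 pos [0.5079 0.0489 0.1279] rot [-8.999e+01  4.000e-02  5.784e+01] F [-4.65 -2.45  7.92] open 0.0128
turn [-0.01 -0.   -0.04] shift [ 0.0366  0.0019 -0.0042]
```

Emit:
play_rows(
  moves=[
    [[0,3.4,0],[0.0078,0,0.0003],0],
    [[0,6.7,0],[0.0153,0,0],0],
    [[0,10.1,0],[0.0227,0,-0.0008],0],
    [[0,13.5,0],[0.03,0,-0.0022],0],
    [[0,16.8,0],[0.037,0,-0.004],0],
  ],
)

```text
time: 7.95
ee_pos: [0.5309, 0.0785, 0.1279]
tcp_rot: [-90.0, 0.0, 41.1]
wrist_force: [-5.4, -0.8, 8.1]
opening: 0.0131
```

Emit:
play_rows(
  moves=[
    [[0,0,0],[0,0,0],0],
    [[0,0,0],[0,0,0],0],
    [[0,0,0],[0,0,0],0],
    [[0,0,0],[0,0,0],0],
    [[0,0,0],[0,0,0],0],
  ],
)

```text
time: 8.45
ee_pos: [0.5307, 0.0784, 0.1279]
tcp_rot: [-90.0, 0.0, 41.2]
wrist_force: [-5.1, 1.2, 7.9]
opening: 0.0131
```

```bash
python3 sw.py -49.2 -49.2 41|head -1; python3 -c "
from h import *
from workcell import camera
delta([0.531,.0777,.126])
d={}
for n in('side','top','wrist'):
    c=camera(n);d[n]=c;im=c['img'][:,:,::-1]
    cv2.imwrite(f'pics/p5{n}.png',im)
pickle.dump(d,open('c5.pkl','wb'))
cv2.imwrite('pics/p5tz.png',cv2.resize(d['top']['img'][120:320,300:480,::-1],None,fx=3,fy=3,interpolation=0))
"
```

```text
0.10109006366967543 -49.05212801807659 goal -49.236394799058836
t 8.45 pos [0.5307 0.0784 0.1279] rot [-8.996e+01  2.000e-02  4.121e+01] F [-5.13  1.23  7.9 ] open 0.0131
turn [-0.04 -0.   -0.02] shift [-0.0002  0.0019 -0.0007]
```

View pics/p5side.png

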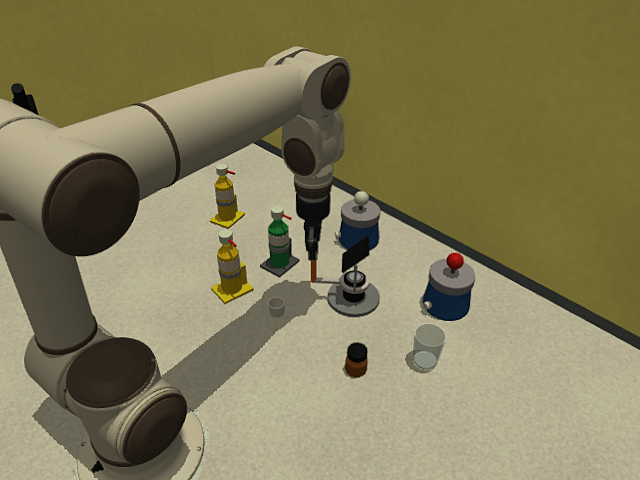

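View pics/p5wrist.png

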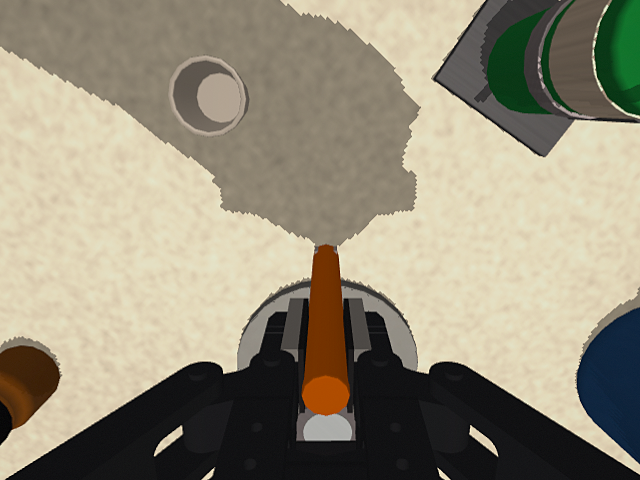

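View pics/p5tz.png

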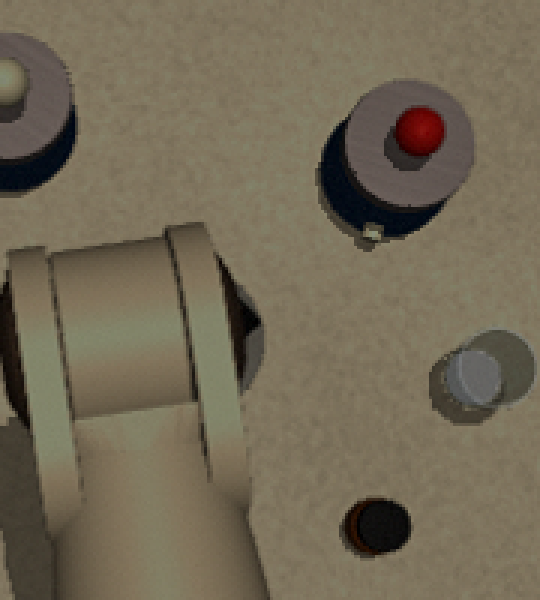

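Run:
```python
from h import *
from scipy.optimize import least_squares
d=pickle.load(open("c0.pkl","rb"))
for n,c0,roi in(("top",(363,233),40),("side",(353,295),40)):
    c=d[n];hsv=cv2.GaussianBlur(c["img"],(3,3),0).astype(int)
    br=hsv.sum(2)/3; sat=hsv[...,0]-hsv[...,2]   # bench is warm, foot grey
    for z in (.005,.01,.015):
        # radial scan from the outside inwards along world directions
        P0=plane(c,*c0,z);pts=[]
        for a in np.arange(0,360,4):
            dr=np.array([np.cos(np.radians(a)),np.sin(np.radians(a)),0])
            v=[];rs=np.arange(.085,.045,-.0005)
            for r in rs:
                u=proj(c,P0+r*dr);v.append(cv2.getRectSubPix(sat.astype(np.float32),(1,1),(float(u[0]),float(u[1])))[0,0])
            v=np.array(v);b=np.median(v[:16]);i=np.argmax(v<b*.55)
            if v[i]<b*.55: pts.append((P0+rs[i]*dr)[:2])
        pts=np.array(pts)
        f=least_squares(lambda q:np.hypot(*(pts-q[:2]).T)-q[2],[P0[0],P0[1],.065],loss="soft_l1",f_scale=.001)
        res=np.abs(f.fun);print(n,z,len(pts),f.x.round(4),"med res",np.median(res).round(5))
# other stand cue: post in hand
import subprocess
```

```text
top 0.005 89 [0.5983 0.0028 0.064 ] med res 0.0004
top 0.01 89 [0.5977 0.0032 0.0638] med res 0.0005
top 0.015 89 [0.5971 0.0035 0.0635] med res 0.00041
side 0.005 90 [0.597  0.0046 0.0677] med res 0.00139
side 0.01 90 [0.5929 0.0012 0.0673] med res 0.00131
side 0.015 90 [ 0.5892 -0.0017  0.0672] med res 0.00135
```

Run:
```python
from h import *
from scipy.optimize import least_squares
c=pickle.load(open("c5.pkl","rb"))["wrist"];im=c["img"].astype(int)
warm=cv2.GaussianBlur((im[...,0]-im[...,2]).astype(np.float32),(3,3),0)
for z in(.006,.01,.014):
    P0=np.array([.597,.003,z]);pts=[]
    for a in np.arange(0,360,2):
        dr=np.array([np.cos(np.radians(a)),np.sin(np.radians(a)),0]);rs=np.arange(.085,.050,-.0003)
        U=np.array([proj(c,P0+r*dr) for r in rs])
        if U[:,1].max()>360 or U.min()<2 or U[:,0].max()>635: continue
        if abs(U[-1,0]-325)<25: continue
        v=np.array([cv2.getRectSubPix(warm,(1,1),(float(u),float(w)))[0,0] for u,w in U]);b=np.median(v[:12])
        i=np.argmax(v<b*.55)
        if v[i]<b*.55 and i>8: pts.append((P0+rs[i]*dr)[:2])
    pts=np.array(pts)
    f=least_squares(lambda q:np.hypot(*(pts-q[:2]).T)-.065,[.597,.003],loss="soft_l1",f_scale=.001)
    t=np.array([.752,.659]);print(z,len(pts),f.x.round(4),"lat",f.x@t,"res",np.median(np.abs(f.fun)), "ref",np.array([.597,.002])@t,np.array([.5977,.0032])@t)
org=cv2.inRange(cv2.cvtColor(c["img"],cv2.COLOR_RGB2HSV),(4,150,200),(18,255,255))
m=cv2.moments(org[370:420,290:360],True);u=m['m10']/m['m00']+290;v=m['m01']/m['m00']+370
print("post top",u,v,plane(c,u,v,.17))
```

```text
0.006 68 [0.5974 0.0039] lat 0.45182542279581667 res 0.000440383774025159 ref 0.450262 0.4515792
0.01 64 [0.5966 0.0048] lat 0.4517691099080468 res 0.0007542082243137682 ref 0.450262 0.4515792
0.014 62 [0.5957 0.0058] lat 0.45183541166178565 res 0.001013839195284888 ref 0.450262 0.4515792Traceback (most recent call last):
  File "<stdin>", line 19, in <module>
ZeroDivisionError: float division by zero
```

Top and wrist fits of the foot agree that the stand axis is about 1.5 mm further along the jaw direction, so I move the post 2 mm that way.

Emit:
play_rows(
  moves=[
    [[0,0,0],[0.0005,0,0],0],
    [[0,0,0],[0.001,0,0],0],
    [[0,0,0],[0.0015,0,0],0],
    [[0,0,0],[0.002,0,0],0],
    [[0,0,0],[0.002,0,0],0],
  ],
)

```text
time: 9.1
ee_pos: [0.532, 0.0795, 0.1278]
tcp_rot: [-89.9, 0.1, 41.2]
wrist_force: [-6.8, -0.9, 8.5]
opening: 0.0129
```

Emit:
play_rows(
  moves=[
    [[0,0,0],[0,0,0],0],
    [[0,0,0],[0,0,0],0],
    [[0,0,0],[0,0,0],0],
    [[0,0,0],[0,0,0],0],
    [[0,0,0],[0,0,0],0],
  ],
)

```text
time: 9.6
ee_pos: [0.532, 0.0795, 0.1278]
tcp_rot: [-90.0, 0.1, 41.2]
wrist_force: [-6.9, -0.8, 8.0]
opening: 0.0132
```

Emit:
play_rows(
  moves=[
    [[0,0,0],[0,0,0],0],
    [[0,0,0],[0,0,0],0],
    [[0,0,0],[0,0,0],0],
    [[0,0,0],[0,0,0],0],
    [[0,0,0],[0,0,0],0],
  ],
)

```text
time: 10.1
ee_pos: [0.532, 0.0795, 0.1278]
tcp_rot: [-89.9, 0.1, 41.2]
wrist_force: [-7.3, 0.0, 9.7]
opening: 0.013
```

Run:
```python
from h import *
from workcell import camera
delta([.5327,.0796,.1279])
import workcell
p=workcell.get_obs()["ee_pos"][:2]
for A in([.597,.002],[.5975,.0035],[.5966,.0048]):
    for r in (0,):
        A=np.array(A);u=(A-p)/np.linalg.norm(A-p);w=np.array([.747,-.172])-A;print(A,"y knob",(u[0]*w[1]-u[1]*w[0]).round(4),np.linalg.norm(A-p))
c=camera("top");s=camera("side");w=camera("wrist")
cv2.imwrite("pics/p6.png",s["img"][:,:,::-1])
cv2.imwrite("pics/p6w.png",w["img"][:,:,::-1])
d=pickle.load(open("c0.pkl","rb"))
for n,c,x0,y0,x1,y1 in(("top jar/beaker",c,410,220,480,310),):
    print(np.abs(c["img"][y0:y1,x0:x1].astype(int)-d["top"]["img"][y0:y1,x0:x1]).max())
```

```text
t 10.1 pos [0.532  0.0795 0.1278] rot [-8.995e+01  5.000e-02  4.119e+01] F [-7.29  0.03  9.71] open 0.013
turn [-0.05 -0.   -0.05] shift [ 0.0006 -0.0001 -0.0003]
[0.597 0.002] y knob 0.0031 0.10110908610766078
[0.5975 0.0035] y knob -0.0014 0.10029047410153138
[0.5966 0.0048] y knob -0.0019 0.09871835652061291
10
```

View pics/p6.png

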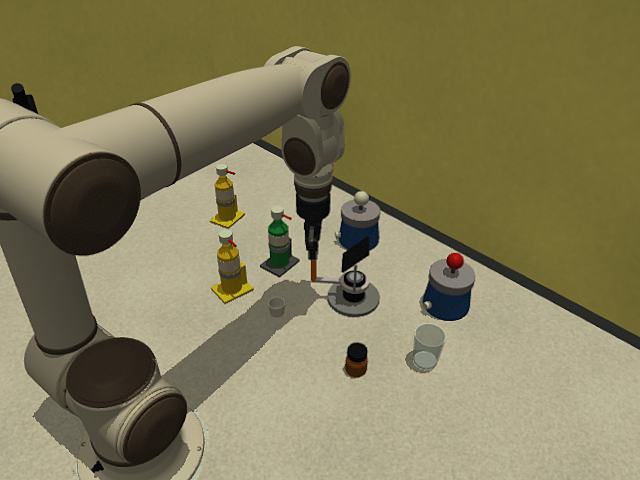

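The post is still held at (314,270), the mirror faces the red knob at (455,261), and the beaker, jar and crucible stand unmoved. All the axis estimates put the knob within about 3 mm of mid-view, so I hand in.

```bash
python3 -c "
from workcell import job_done
print(job_done())"
```

```text
the job is handed in; nothing more can be done
None
```

The job is handed in at about 10 s of the 42 s allowed. The interface gives no verdict, so the results below are my own checks.

- **Cap:** I pressed the green canister's cap to its stop with the shut fingers. At the end the force rose from 9 to 14 N with no further travel, at about 8 mm. The next picture showed the cap back up.
- **Mirror:** I gripped the orange post (fingers 13 mm open on the 14 mm post) and swung it about 43° clockwise. After the last 2 mm correction the arm held still for a second with the grip kept.
- **Aim:** the red knob should lie 1–3 mm sideways of the middle of the view, against a limit of 15 mm. This is worked out from the measured arm position, the knob position and three estimates of the stand axis. I never saw the view itself.
- **Bystanders:** the beaker and jar areas in the top camera match the start. The crucible shows in its place in the side camera.

**Disagreements:** the estimates of the stand axis differed by about 1–3 mm. A side-view fit was off by up to about 5 mm because the foot's wall and shadow disturbed it, so I relied on the top and wrist views. The wrist force read about 8–10 N upward while holding, well under its limit.

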